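Sieve the grinding beads out of the screw caps

TASK

Hold the sieve by its bridge handle and shake it side to side along the rails of its pan, its end wall pressing the left spring knocker in by about 5 mm, then the right one, then left and right again, never bottoming a knocker, and carry on until every small steel bead has dropped through into the pan. Then lift the sieve out level with the two large screw caps still in it, seat it gently in the empty grey cradle and let go. Leave the tape roll, marker and pen alone.

Things in the scene. Friction and masses are not known exactly. Their poses are not given: they have to be found in the camera images.
- sieve: Loose steel sieve, about 0.4 kg, base 120 (x) x 170 (y) mm, standing on the pan's rails, y along them. Origin: centre of the underside; z up. Deck 4 mm thick: solid within 14 mm of the middle in y; beyond that three slots each side, 18 mm wide in y, 92 mm long in x. Walls 3 mm thick, 30 mm high from the underside; outer faces of the end walls at y = +-85 mm.
- sieve_grip (a point): Centre of the black grip of the sieve's bridge handle, 62 mm straight above the sieve's origin. The grip runs along the sieve's x: 70 mm long (x), 14 mm thick (y), 16 mm high; 65 mm free on both sides of it (y), 30 mm free below it.
- pan: Fixed aluminium trough under the sieve, 136 (x) x 294 (y) mm. Origin: centre of its underside; z up, y along the rails (+y: its left end, to the robot's left). Floor 4 mm thick, inside 94 mm wide. Two flat rails, tops 40 mm above the underside, carry the sieve; guide lips outside them rise to 54 mm and leave 2.5 mm of play each way in x. Pressing down adds rail friction that hides the knockers.
- rest: Fixed empty grey cradle with a rubbery floor, a shallow tray 138 (x) x 188 (y) x 14 mm, walls 5 mm thick, floor top 5 mm above the underside. The sieve's base drops in flat with 4 mm of play all round, long side along the cradle's y, either way round. Origin: centre of its underside; z up. A tall analyser stands 0.1 m behind its right corner.
- knock_left (a joint): Black plunger, 14 mm across, on the grey block clamped over the left (+y) end of the pan, axis 58.5 mm above the pan's underside. Value: m pushed in; 0 free, 0.012 bottomed. Spring 3 N plus 0.8 N per mm. The block's place on the rails differs each time and is not measured: the central sieve has 16 to 32 mm of free slide before it touches; find it by feel.
- knock_right (a joint): Black plunger, 14 mm across, on the grey block clamped over the right (-y) end of the pan, axis 58.5 mm above the pan's underside. Value: m pushed in; 0 free, 0.012 bottomed. Spring 3 N plus 0.8 N per mm. The block's place on the rails differs each time and is not measured: the central sieve has 16 to 32 mm of free slide before it touches; find it by feel.
- bead_1: Small steel grinding bead, a ball 14 mm across, 11.5 g; origin at its centre. At the start it lies on the solid middle strip of the sieve's deck (centre 11 mm above the sieve's underside) and rides along when the sieve slides slowly: brisk strokes (about 0.2 m/s) roll it to a slot; in the pan its centre is 11 mm above the pan's underside.
- bead_2: Small steel grinding bead, a ball 14 mm across, 11.5 g; origin at its centre. At the start it lies on the solid middle strip of the sieve's deck (centre 11 mm above the sieve's underside) and rides along when the sieve slides slowly: brisk strokes (about 0.2 m/s) roll it to a slot; in the pan its centre is 11 mm above the pan's underside.
- bead_3: Small steel grinding bead, a ball 14 mm across, 11.5 g; origin at its centre. At the start it lies on the solid middle strip of the sieve's deck (centre 11 mm above the sieve's underside) and rides along when the sieve slides slowly: brisk strokes (about 0.2 m/s) roll it to a slot; in the pan its centre is 11 mm above the pan's underside.
- bead_4: Small steel grinding bead, a ball 14 mm across, 11.5 g; origin at its centre. At the start it lies on the solid middle strip of the sieve's deck (centre 11 mm above the sieve's underside) and rides along when the sieve slides slowly: brisk strokes (about 0.2 m/s) roll it to a slot; in the pan its centre is 11 mm above the pan's underside.
- cap_1: Large white screw cap, 50 mm across, 18 mm high, lying in the sieve; origin: centre of its underside, 4 mm above the sieve's underside.
- cap_2: Large white screw cap, 50 mm across, 18 mm high, lying in the sieve; origin: centre of its underside, 4 mm above the sieve's underside.
- tape_roll: Bystander: roll of tape lying flat, 52 mm across, 13 mm high; origin: centre of its underside.
- marker: Bystander: black marker lying flat, 140 mm long along its y, 16 mm high; origin: centre of its underside.
- pen: Bystander: thin pen lying flat, 136 mm long along its y, 12 mm high; origin: centre of its underside.
There are look-alikes about, which are no part of the job. What is shaped like the cap_2 but orange is not meant.

How it is judged (in metres and radians):
On the way, in this order (a step that is already met when the one before it is completed fails the run):
1. first, with the gripper holding the sieve, its end wall has pushed the left spring knocker in by more than 3 mm (value of joint knock_left above 0.003 m and contact force between the fingers and sieve above 1 N).
2. then, with the gripper holding the sieve, its end wall has pushed the right spring knocker in by more than 3 mm (value of joint knock_right above 0.003 m and contact force between the fingers and sieve above 1 N).
3. again, with the gripper holding the sieve, its end wall has pushed the left spring knocker in by more than 3 mm (all of step 1).
4. again, with the gripper holding the sieve, its end wall has pushed the right spring knocker in by more than 3 mm (all of step 2).
At the end, for the whole second after the job is handed in: All four beads lie in the pan (below its rails); both screw caps are still inside the sieve's walls; the sieve sits flat in the cradle, centred within 7 mm, its underside on the cradle's floor (less than 8 mm above the cradle's underside), tilt under 0.04 rad, at rest and released (x of bead_1 in the frame of pan between -0.048 and 0.048 m and y of bead_1 in the frame of pan between -0.144 and 0.144 m and z of each of bead_1, bead_2, bead_3, bead_4 in the frame of pan below 0.03 m and x of bead_2 in the frame of pan between -0.048 and 0.048 m and y of bead_2 in the frame of pan between -0.144 and 0.144 m and x of bead_3 in the frame of pan between -0.048 and 0.048 m and y of bead_3 in the frame of pan between -0.144 and 0.144 m and x of bead_4 in the frame of pan between -0.048 and 0.048 m and y of bead_4 in the frame of pan between -0.144 and 0.144 m and x of cap_1 in the frame of sieve between -0.05 and 0.05 m and y of cap_1 in the frame of sieve between -0.082 and 0.082 m and z of cap_1 in the frame of sieve between -0.035 and 0.035 m and x of cap_2 in the frame of sieve between -0.05 and 0.05 m and y of cap_2 in the frame of sieve between -0.082 and 0.082 m and z of cap_2 in the frame of sieve between -0.035 and 0.035 m and x of sieve in the frame of rest between -0.007 and 0.007 m and y of sieve in the frame of rest between -0.007 and 0.007 m and z of sieve in the frame of rest below 0.008 m and angle between sieve's own z axis and vertical below 0.04 rad and linear speed of sieve below 0.02 m/s); the robot touches nothing.
It fails at once if a knocker is bottomed (pushed in more than 11.2 mm) (value of joint any of knock_left, knock_right above 0.0112 m).
It fails at once if the sieve is tilted by more than 0.3 rad (angle between sieve's own z axis and vertical above 0.3 rad).
It fails at once if the sieve is pressed on the cradle with more than 40 N (contact force between sieve and rest above 40 N).
It fails at once if the tape roll, marker or pen is moved by more than 15 mm (distance of any of tape_roll, marker, pen from where it was at the start of the episode above 0.015 m).
It also fails if it takes over 58 s, if anything falls off the work surface, if the arm or the gripper's body presses on something with over 40 N, if the wrist force passes 120 N, or if a joint passes its speed limit or range.

ROBOT

A 6-joint arm with a two-finger parallel gripper is mounted at the origin on a cart in front of the work surface, level with it; the furniture and walls round the work are solid. World frame = base frame: x ahead of the robot, y to its left, z up, the work surface at z = 0. Lengths are in mm, angles in rad, forces in N, time in s.
With the tool pointing down it reaches from about 300 to 775 mm from the base axis. Payload 14.6 kg.
Tool frame: the origin (TCP) lies on the centre line of the jaws, within the pads' length; the fingertips stand 8 mm ahead of it and the grasp point (between the pads) lies 11 mm behind it; z points along the fingers, y is the direction in which the jaws open and shut (so a half turn about z gives the same grasp; the last joint's range is limited). The gripper opens to 94 mm and grips with 3 to 60 N. Pads are 16 mm wide; open, the fingers measure 119 mm over their backs; the gripper's body (75 mm by 177 mm) begins 78 mm behind the grasp point.
Start: joints at [-1.332, 0.3, 1.521, -0, 1.321, -0.067], TCP at [165.574, -524.476, 213.446] pointing down, gripper open.
Joint ranges: [-3.03, 3.03], [-0.79, 2.21], [0.23, 2.52], [-1.04, 4.18], [0, 3.07], [-2.55, 2.55]. Speed limits (rad/s): [2.22, 2.22, 2.57, 3.14, 3.14, 3.14].

INTERFACE

Orientations are given as [roll, pitch, yaw] about the fixed x, y, z axes, in that order (R = Rz(yaw) Ry(pitch) Rx(roll)).
In Python, from cell import read_state, cams, manip gives the robot as it stands.
- The arm moves only by the shell command python3 -m handwheel 'ROWS' [OPENING] [FORCE]. ROWS is JSON, a list of rows, each a list of 4 numbers: the shift along the tool's x, y, z in m, then the turn about the tool's z in degrees. In form: [[dx, dy, dz, turn], ...]. A call has 1 to 5 rows; each row is the pose to reach, as a shift and turn from the pose measured when the call began, along the tool's axes at that moment; what a row does not reach only later rows make up. A row lasts 1/8 s, in which the tool goes at most 62.5 mm and 10.7 degrees, less where a joint would pass 70% of its speed; a pose out of reach is approached as far as the arm can. A call with a gripper value outside its range is refused whole. OPENING is the closure, from 0 (fully open) to 1 (shut), set as the call begins (- or left out, the last holds). The fingers move at their own pace and stop on an object; FORCE is the grip in N (left out, the last holds). Time passes only in rows, so rows that repeat a pose let the fingers close. It gives the time, the measured TCP pose, the force and the opening at its end, in the units of the state.
- read_state(): the state, without advancing time (a new reading comes with each control period).
- cams.camera(name): name is "scene" or "top" or "wrist"; returns the picture (420x560x3 uint8, red, green, blue); there is no depth.
- cams.get_calibration(name): a dict with "vertical_fov" (degrees; the focal length in pixels is half the picture's height over the tangent of half this angle, whatever the lens; pixels are square), "cx", "cy" (the principal point, pixels), "R" (3x3) and "t" (3): a world point X has camera coordinates R X + t. Camera axes: x right, y down, z forward; pixel columns grow to the right and rows downward; lengths in mm; the calibration is good to about 2 mm. A picture is of the moment at which its call begins: read the wrist's pose just before it. get_calibration takes no time and is no camera call; for the wrist camera it gives the pose at the moment of the call.
- manip.sign_off(): hands the job in, once; it reports no verdict.
The state is a dict: "clock": time; "joints": joint angles; "qd": joint speeds; "effort": joint torques, N m; "eef_pos": TCP position; "eef_rot": TCP orientation; "wrist_force": force on the tool from outside, world axes, zero at the start; "moment": the same for the moment, N m; "finger_gap": finger opening in mm.
Only numpy, scipy, OpenCV 4.12 (cv2) and the standard library are available. Lean on these libraries where they do the work, as an engineer would, in place of code of your own. Each camera call takes 0.05 s, during which the arm holds its last target. There are 200 camera calls.

## Working session

There is one attempt and no reset: what is moved stays moved. The work goes in short steps, Python scripts to look and compute and a shell command to move; the robot and the scene stay as the last step left them, time stands still between calls to the robot, and variables do not carry over. Pictures are saved under pics/ and viewed, about 8 in all and at most 12, crops included, and the job is handed in when it is done.

```bash
mkdir -p pics; ls
python3 - <<'E'
from cell import read_state,cams
import cv2
s=read_state();print(s)
for n in("top","scene"):
    im=cams.camera(n);cv2.imwrite(f"pics/{n}0.png",cv2.resize(im[:,:,::-1],(800,600),interpolation=cv2.INTER_CUBIC))
    c=cams.get_calibration(n);print(n,c)
E
```

```text
pics
{'clock': 0.0, 'joints': array([-1.33157462e+00,  3.00453996e-01,  1.52160143e+00,  2.50047301e-05,
        1.32064993e+00, -6.65783209e-02]), 'qd': array([ 1.12060186e-04,  2.12094566e-03,  6.48928150e-04, -4.21276252e-04,
       -4.94626464e-05,  5.46063252e-04]), 'effort': array([-1.52647925e-03, -5.31807947e+01, -3.52738237e+01,  7.08103809e-02,
        2.44122039e-02, -8.97982727e-05]), 'eef_pos': array([ 165.53651385, -524.23681185,  212.88708492]), 'eef_rot': array([-3.14048403e+00, -9.81931309e-05,  3.05793773e-01]), 'wrist_force': array([-0.32317839, -0.22445587, -0.14173968]), 'moment': array([-0.0061065 , -0.00711761, -0.02223449]), 'finger_gap': 94.17559418730337}
top {'vertical_fov': 51.01677168137514, 'cx': 281.3888156927995, 'cy': 212.49972508529322, 'R': array([[-0.00472352, -0.99981548, -0.01861995],
       [-0.98183359,  0.00816897, -0.18956813],
       [ 0.18968526,  0.01738626, -0.981691  ]]), 't': array([ 132.8648156 ,  505.39925011, 1203.88104833])}
scene {'vertical_fov': 57.60142862873308, 'cx': 270.43350143859385, 'cy': 216.83865784679128, 'R': array([[-0.6629056 , -0.74860061, -0.0123811 ],
       [-0.54767362,  0.49612231, -0.67373308],
       [ 0.51049954, -0.43984062, -0.73887106]]), 't': array([432.95219291, 286.04234696, 731.22004339])}
```

View pics/top0.png

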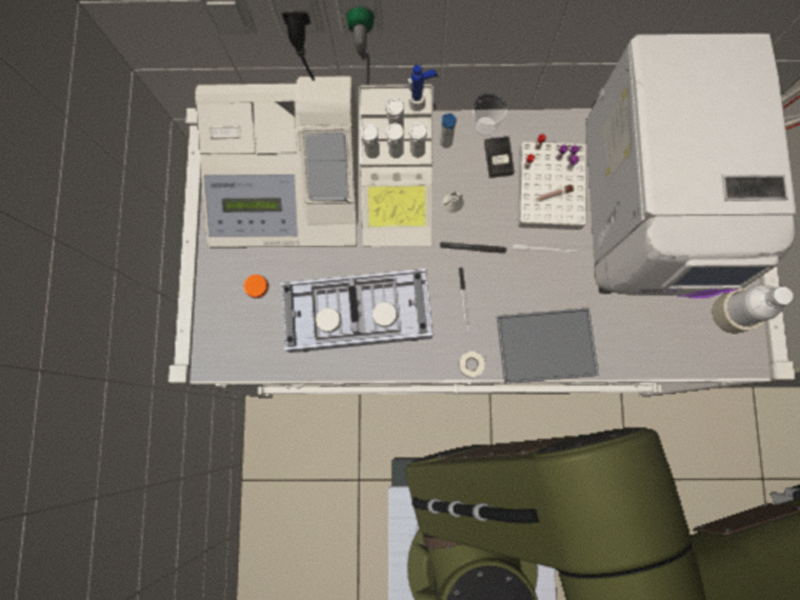

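View pics/scene0.png

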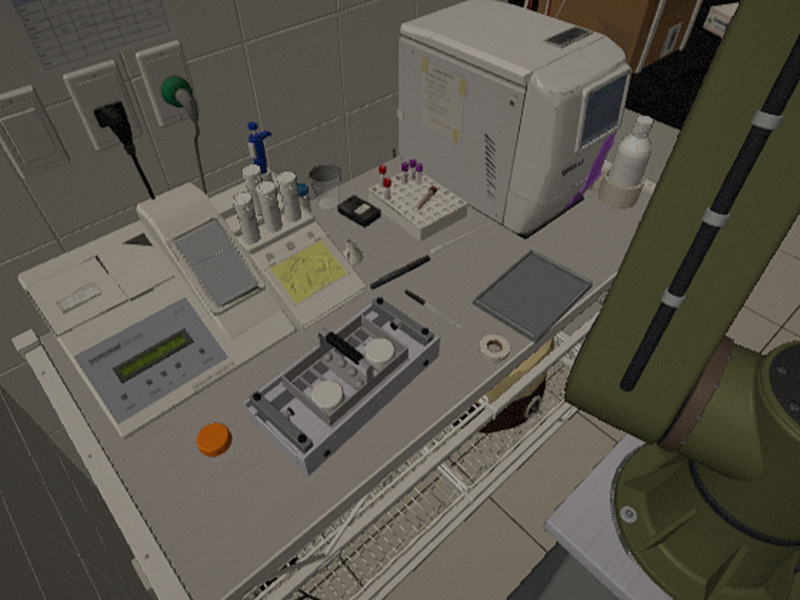

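The top view shows the pan at (283–432, 270–350) with the sieve in it and the grip at (354,303). The cradle is the dark grey tray at (498–597, 310–380). The tape is at (472,364), with one pen at (463,295), another at (545,248) and the marker at (473,247). The caps are the white ones inside the sieve at (328,319) and (384,314); the orange one at (256,286) is the look-alike. I'll enlarge this.

```bash
cat > h.py <<'E'
import numpy as np,cv2
from cell import read_state,cams
def ray(n,u,v,z,c=None):
    c=c or cams.get_calibration(n);R=np.array(c["R"]);t=np.array(c["t"]);f=210/np.tan(np.radians(c["vertical_fov"]/2))
    o=-R.T@t;d=R.T@np.array([(u-c["cx"])/f,(v-c["cy"])/f,1]);return o+d*(z-o[2])/d[2]
def crop(n,x0,y0,w,h,s,name):
    im=cams.camera(n)[y0:y0+h,x0:x0+w,::-1];cv2.imwrite("pics/"+name,cv2.resize(im,None,fx=s,fy=s,interpolation=cv2.INTER_CUBIC))
E
python3 -c "
from h import *
im=cams.camera('top')[:,:,::-1]
a=im[183:253,192:312];b=im[210:274,340:425]
A=cv2.resize(a,None,fx=6,fy=6,interpolation=2);
B=cv2.resize(b,None,fx=6,fy=6,interpolation=2)
cv2.imwrite('pics/panA.png',A);cv2.imwrite('pics/restB.png',B)"
```

```text
(no output)
```

View pics/panA.png

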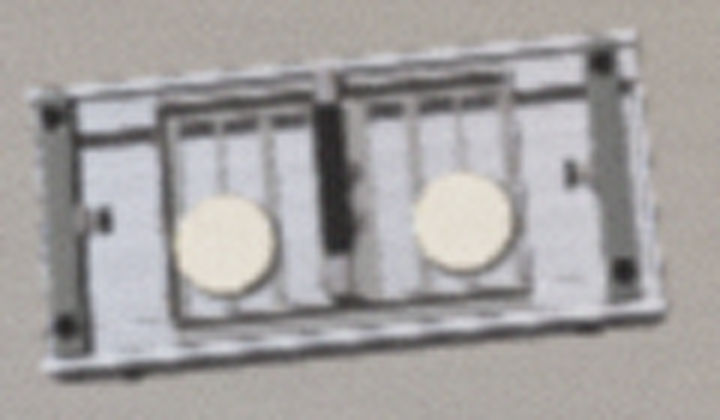

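View pics/restB.png

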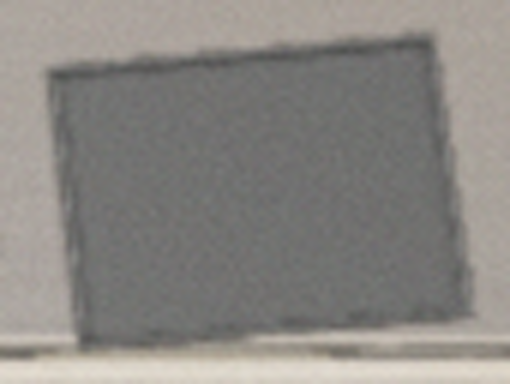

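Pan crop: lip corners at (30,92), (635,32), (663,312) and (45,372), grip top ends at (328,105) and (341,252), and plunger tips at (108,220) and (568,172). Cradle corners at (50,70), (432,38), (472,315) and (82,345).

Run:
```python
from h import *
P=lambda x,y,z,x0=192,y0=183:ray("top",x0+(x+.5)/6-.5,y0+(y+.5)/6-.5,z)
def rect(c):
    c=np.array(c);print(c.round(1).tolist(),"ctr",c.mean(0).round(1))
    for i in range(4):
        d=c[(i+1)%4]-c[i];print(" side",np.linalg.norm(d).round(1),"dir",np.degrees(np.arctan2(d[1],d[0])).round(2))
print("pan");rect([P(*q,54) for q in[(30,92),(635,32),(663,312),(45,372)]])
print("rest");rect([P(*q,14,340,210) for q in[(50,70),(432,38),(472,315),(82,345)]])
print("sieve walls");rect([P(*q,70) for q in[(161,105),(512,73),(531,292),(177,327)]])
g=[P(*q,110) for q in[(329,105),(340,252)]];print("grip",g,np.mean(g,0))
print("caps",P(225,245,62),P(463,222,62))
print("tips",P(109,220,58),P(567,172,58))
c=read_state();print(c["joints"])
for q in[(472,364),(463,268),(467,325),(510,250)]:print(q,ray("top",q[0]*.7,q[1]*.7,8).round())
```

```text
pan
[[550.0, 372.4, 54.0], [576.8, 83.2, 54.0], [441.8, 71.7, 54.0], [415.6, 361.1, 54.0]] ctr [496.  222.1  54. ]
 side 290.5 dir -84.71
 side 135.5 dir -175.12
 side 290.6 dir 95.17
 side 134.9 dir 4.82
rest
[[485.6, -63.4, 14.0], [499.9, -248.6, 14.0], [365.9, -259.5, 14.0], [352.8, -74.1, 14.0]] ctr [ 426.  -161.4   14. ]
 side 185.8 dir -85.59
 side 134.4 dir -175.39
 side 185.8 dir 94.04
 side 133.2 dir 4.63
sieve walls
[[539.5, 306.9, 70.0], [553.5, 141.6, 70.0], [449.3, 133.1, 70.0], [434.1, 297.1, 70.0]] ctr [494.1 219.7  70. ]
 side 165.9 dir -85.17
 side 104.5 dir -175.33
 side 164.7 dir 95.27
 side 105.8 dir 5.31
grip [array([529.86292512, 223.73340037, 110.        ]), array([462.12363783, 218.07743337, 110.        ])] [495.99328147 220.90541687 110.        ]
caps [473.81187319 276.6201615   62.        ] [483.8635291  164.99798774  62.        ]
tips [486.86616625 332.21324323  58.        ] [508.1198768  116.12241304  58.        ]
[-1.33158273e+00  3.00370327e-01  1.52143077e+00  2.56056052e-06
  1.32068645e+00 -6.65928855e-02]
(472, 364) [389. -11.   8.]
(463, 268) [589.   3.   8.]
(467, 325) [469.  -2.   8.]
(510, 250) [626. -96.   8.]
```

```bash
python3 -m handwheel '[[0.041,-0.047,0,2],[0.083,-0.094,0,4],[0.124,-0.141,0,6],[0.166,-0.188,0,9],[0.207,-0.234,0,12.4]]' 0 50
```

```text
clock: 0.78
eef_pos: [292.8, -237.0, 213.3]
eef_rot: [-3.141, -0.0, 0.087]
wrist_force: [1.5, -0.9, -0.4]
finger_gap: 94.0
```

```bash
python3 -m handwheel '[[0.030,-0.054,0,0],[0.060,-0.108,0,0],[0.090,-0.161,0,0],[0.119,-0.215,0,0],[0.148,-0.268,0,0]]'; python3 -m handwheel '[[0.031,-0.056,0,0],[0.062,-0.113,0,0],[0.094,-0.170,0,0],[0.094,-0.170,0,0]]'; python3 -c "
from h import *
crop('wrist',0,0,560,420,1.4,'w1.png');s=read_state();print(s['eef_pos'],s['eef_rot'],s['joints']);print(cams.get_calibration('wrist'))"
```

```text
clock: 1.4
eef_pos: [417.3, 44.9, 213.6]
eef_rot: [-3.141, -0.001, 0.087]
wrist_force: [0.9, -0.3, -0.2]
finger_gap: 93.8
clock: 1.9
eef_pos: [496.3, 225.2, 212.7]
eef_rot: [-3.141, 0.001, 0.09]
wrist_force: [-0.2, -0.8, -0.4]
finger_gap: 93.8
[496.2105511  224.30539688 212.81465649] [-3.14135806e+00  7.62348645e-04  8.96287184e-02] [3.57077818e-01 2.88663026e-01 1.53699620e+00 4.41918169e-04
 1.31660671e+00 1.83813425e+00]
{'vertical_fov': 70.66542787725962, 'cx': 280.62531710915385, 'cy': 207.93322102180318, 'R': array([[ 8.98552701e-02, -9.95954833e-01, -4.23770982e-05],
       [-9.67249213e-01, -8.72755843e-02,  2.38352537e-01],
       [-2.37392059e-01, -2.13762423e-02, -9.71178700e-01]]), 't': array([179.82938128, 474.71331466, 511.55744257])}
```

View pics/w1.png

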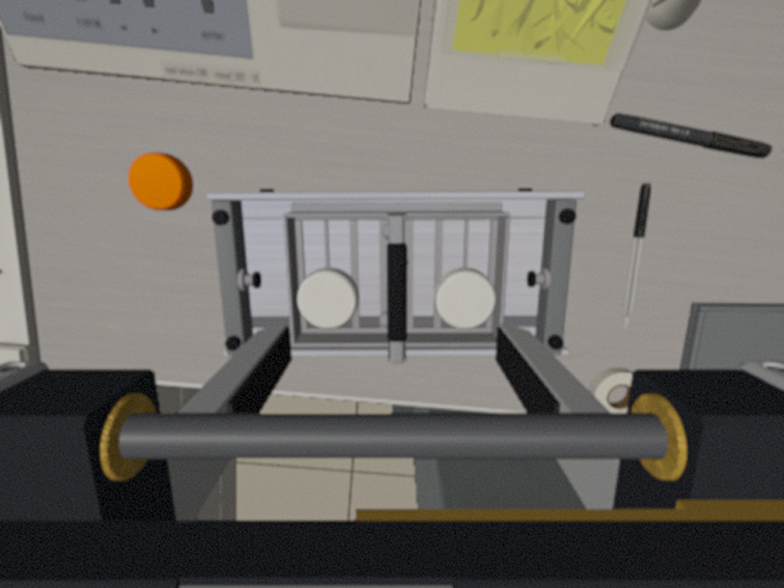

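The wrist view shows the pan square to the gripper. The grip runs from (397,244) to (397,340), and the plunger tips are at (262,280) and (530,280).

Run:
```python
from h import *
W=lambda x,y,z:ray("wrist",x/1.4,y/1.4,z)
a,b=W(397,244,110),W(397,340,110);m=(a+b)/2
print(a,b,m)
s=read_state();p=s["eef_pos"];y=s["eef_rot"][2];d=m-p
print("tool dx,dy",d[0]*np.cos(y)+d[1]*np.sin(y), d[0]*np.sin(y)-d[1]*np.cos(y),p,y)
u=np.array([-np.sin(y),np.cos(y)])
for n,q in dict(tl=(262,280,58.5),tr=(530,280,58.5),wl=(288,214,70),wr=(507,214,70),pl=(209,196,54),pr=(583,196,54)).items(): print(n,(W(*q)-m)[:2]@u)
```

```text
[529.73011484 225.60990505 110.        ] [462.7268008  219.40469517 110.        ] [496.22845782 222.50730011 110.        ]
tool dx,dy -0.1431105805915526 1.7924820777035027 [496.2105511  224.30539688 212.81465649] 0.08962871835127917
tl 107.77870178452707
tr -107.17229561546817
wl 80.93681460042826
wr -82.17238801046116
pl 145.3163639986269
pr -144.49176298929711
```

```bash
python3 -m handwheel '[[0,0.002,0.045,0],[0,0.002,0.090,0],[0,0.002,0.113,0],[0,0.002,0.121,0],[0,0.002,0.122,0]]'; python3 -m handwheel '[[0,0,0,0],[0,0,0,0],[0,0,0,0],[0,0,0,0],[0,0,0,0]]' 1 50
```

```text
clock: 2.58
eef_pos: [496.5, 221.7, 91.4]
eef_rot: [-3.141, 0.0, 0.089]
wrist_force: [-0.0, 0.6, 0.4]
finger_gap: 94.0
clock: 3.2
eef_pos: [496.5, 221.8, 91.4]
eef_rot: [-3.141, 0.0, 0.089]
wrist_force: [0.0, 0.0, 0.0]
finger_gap: 47.2
```

```bash
python3 -m handwheel '[[0,0,0,0],[0,0,0,0],[0,0,0,0],[0,0,0,0],[0,0,0,0]]'; python3 -m handwheel '[[0,0,0,0],[0,0,0,0],[0,0,0,0]]'; python3 -m handwheel '[[0,0,0,0]]'
```

```text
clock: 3.82
eef_pos: [496.4, 221.8, 91.3]
eef_rot: [-3.141, 0.0, 0.089]
wrist_force: [0.5, 0.5, 0.3]
finger_gap: 13.6
clock: 4.2
eef_pos: [496.4, 221.8, 91.4]
eef_rot: [-3.141, 0.0, 0.089]
wrist_force: [-0.2, 1.0, 0.7]
finger_gap: 13.6
clock: 4.32
eef_pos: [496.4, 221.8, 91.4]
eef_rot: [-3.141, 0.0, 0.089]
wrist_force: [-0.1, 0.4, -0.8]
finger_gap: 13.5
```

```bash
python3 -m handwheel '[[0,-0.004,0,0],[0,-0.008,0,0],[0,-0.012,0,0],[0,-0.015,0,0]]';for i in 1; do python3 -m handwheel '[[0,-0.002,0,0],[0,-0.004,0,0]]'; done;  python3 -m handwheel '[[0,-0.002,0,0],[0,-0.004,0,0]]'
```

```text
clock: 4.82
eef_pos: [495.1, 237.0, 91.4]
eef_rot: [-3.141, 0.0, 0.089]
wrist_force: [0.8, -3.8, 0.7]
finger_gap: 13.4
clock: 5.08
eef_pos: [494.7, 241.2, 91.4]
eef_rot: [-3.141, 0.0, 0.089]
wrist_force: [0.5, -2.8, 1.2]
finger_gap: 13.4
clock: 5.32
eef_pos: [494.3, 245.2, 91.4]
eef_rot: [-3.141, 0.0, 0.089]
wrist_force: [0.3, -3.1, -0.0]
finger_gap: 13.5
```

```bash
python3 -m handwheel '[[0,-0.002,0,0]]';python3 -m handwheel '[[0,-0.002,0,0]]';  python3 -m handwheel '[[0,-0.002,0,0]]'
```

```text
clock: 5.45
eef_pos: [494.1, 247.3, 91.4]
eef_rot: [-3.141, 0.0, 0.089]
wrist_force: [0.6, -2.8, 1.4]
finger_gap: 13.7
clock: 5.58
eef_pos: [494.0, 249.0, 91.4]
eef_rot: [3.141, 0.001, 0.089]
wrist_force: [0.9, -8.6, 1.7]
finger_gap: 13.5
clock: 5.7
eef_pos: [493.9, 250.5, 91.4]
eef_rot: [3.14, 0.001, 0.089]
wrist_force: [0.8, -9.4, 2.4]
finger_gap: 13.2
```

```bash
python3 -m handwheel '[[0,-0.001,0,0]]';python3 -m handwheel '[[0,-0.001,0,0]]'
```

```text
clock: 5.82
eef_pos: [493.9, 250.9, 91.4]
eef_rot: [3.139, 0.001, 0.089]
wrist_force: [0.8, -10.2, 1.8]
finger_gap: 13.2
clock: 5.95
eef_pos: [493.9, 251.3, 91.5]
eef_rot: [3.137, 0.001, 0.089]
wrist_force: [-0.2, -9.2, 2.9]
finger_gap: 13.3
```

```bash
python3 -m handwheel '[[0,-0.002,0,0],[0,-0.002,0,0]]';python3 -m handwheel '[[0,-0.002,0,0],[0,-0.002,0,0]]'; python3 -c "
from h import *
s=read_state();print(s['moment'],s['wrist_force'],s['eef_pos'])
crop('wrist',130,110,300,150,2.66,'w2.png')"
```

```text
clock: 6.2
eef_pos: [493.8, 252.6, 91.5]
eef_rot: [3.136, 0.001, 0.089]
wrist_force: [0.2, -9.4, 1.7]
finger_gap: 13.8
clock: 6.45
eef_pos: [493.8, 253.9, 91.6]
eef_rot: [3.135, 0.001, 0.089]
wrist_force: [-0.8, -10.5, 3.5]
finger_gap: 13.7
[-1.67472876 -0.03903291  0.05566049] [ -0.79769996 -10.5417437    3.52985015] [493.77778165 253.890493    91.57057885]
```

View pics/w2.png

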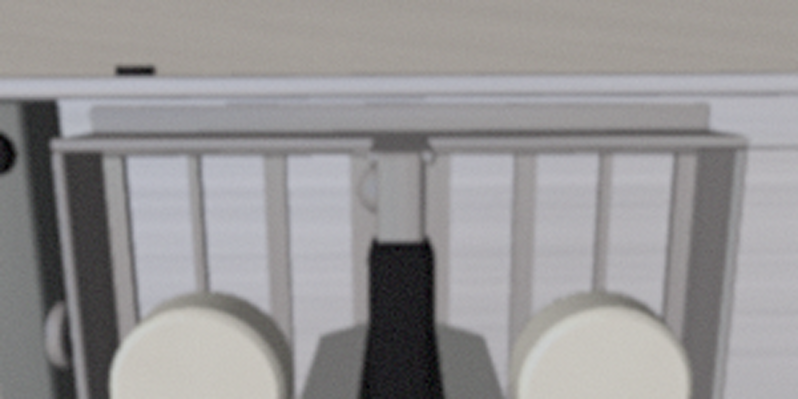

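Left depth is about 5.6 mm by both force and travel (contact near TCP y≈248.2). Next I'll slide right briskly and feel for the right plunger.

```bash
python3 -m handwheel '[[0,0.022,0,0],[0,0.043,0,0]]';python3 -m handwheel '[[0,0.001,0,0]]';  python3 -m handwheel '[[0,0.003,0,0]]';  python3 -m handwheel '[[0,0.002,0,0]]'
```

```text
clock: 6.75
eef_pos: [497.4, 210.7, 91.6]
eef_rot: [3.135, 0.002, 0.089]
wrist_force: [-0.4, 1.4, -3.1]
finger_gap: 13.7
clock: 6.88
eef_pos: [497.6, 208.6, 91.6]
eef_rot: [3.135, 0.002, 0.087]
wrist_force: [-0.3, -1.5, -1.1]
finger_gap: 13.8
clock: 7.0
eef_pos: [497.8, 205.8, 91.5]
eef_rot: [3.136, 0.002, 0.087]
wrist_force: [0.3, 1.9, -4.2]
finger_gap: 13.7
clock: 7.12
eef_pos: [497.9, 204.1, 91.4]
eef_rot: [3.136, 0.002, 0.087]
wrist_force: [-0.1, 0.7, -3.4]
finger_gap: 13.8
```

```bash
python3 -m handwheel '[[0,0.002,0,0]]';python3 -m handwheel '[[0,0.0015,0,0]]';  python3 -m handwheel '[[0,0.0015,0,0]]';  python3 -m handwheel '[[0,0.001,0,0]]'
```

```text
clock: 7.25
eef_pos: [498.0, 202.4, 91.4]
eef_rot: [3.136, 0.002, 0.088]
wrist_force: [-0.3, 1.7, -3.7]
finger_gap: 13.4
clock: 7.38
eef_pos: [498.1, 201.1, 91.4]
eef_rot: [3.137, 0.002, 0.088]
wrist_force: [-0.3, 3.6, -3.4]
finger_gap: 13.3
clock: 7.5
eef_pos: [498.2, 200.0, 91.4]
eef_rot: [3.137, 0.002, 0.088]
wrist_force: [-0.4, 4.7, -3.1]
finger_gap: 13.7
clock: 7.62
eef_pos: [498.2, 199.2, 91.4]
eef_rot: [3.138, 0.002, 0.088]
wrist_force: [-0.7, 4.9, -2.7]
finger_gap: 13.5
```

```bash
python3 -m handwheel '[[0,0.002,0,0],[0,0.002,0,0]]';python3 -m handwheel '[[0,0.002,0,0],[0,0.002,0,0]]';  python3 -m handwheel '[[0,0.0015,0,0],[0,0.0015,0,0]]'
```

```text
clock: 7.88
eef_pos: [498.4, 197.5, 91.5]
eef_rot: [3.138, 0.002, 0.088]
wrist_force: [-0.2, 6.6, -4.3]
finger_gap: 13.4
clock: 8.12
eef_pos: [498.6, 196.0, 91.6]
eef_rot: [3.139, 0.002, 0.088]
wrist_force: [0.3, 6.6, -3.6]
finger_gap: 13.7
clock: 8.38
eef_pos: [498.7, 195.0, 91.7]
eef_rot: [3.14, 0.001, 0.089]
wrist_force: [-1.7, 7.2, -3.2]
finger_gap: 13.3
```

```bash
python3 -m handwheel '[[0,0.002,0,0],[0,0.002,0,0],[0,0.002,0,0]]'; python3 -c "
from h import *
s=read_state();print(s['moment'],s['wrist_force'],s['eef_pos'])
crop('wrist',130,110,300,150,2.66,'w3.png')"
```

```text
clock: 8.75
eef_pos: [498.8, 193.7, 91.9]
eef_rot: [3.141, 0.001, 0.089]
wrist_force: [-1.3, 9.5, -3.5]
finger_gap: 13.9
[1.83079997 0.22956995 0.0466212 ] [-1.27577183  9.45372617 -3.54302912] [498.84859125 193.74880364  91.8768371 ]
```

View pics/w3.png

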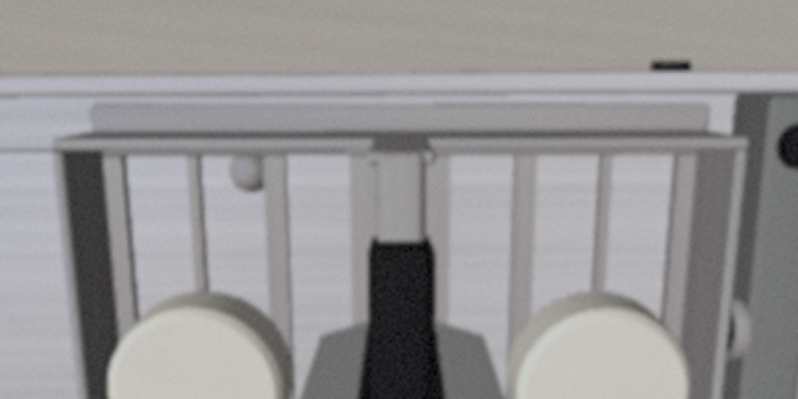

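```bash
python3 -m handwheel '[[0,-0.030,0,0],[0,-0.056,0,0],[0,-0.058,0,0],[0,-0.059,0,0]]'
```

```text
clock: 9.3
eef_pos: [493.8, 251.2, 91.8]
eef_rot: [3.14, 0.001, 0.089]
wrist_force: [1.4, -5.7, -1.7]
finger_gap: 13.5
```

```bash
python3 -m handwheel '[[0,-0.003,0,0],[0,-0.004,0,0]]';python3 -m handwheel '[[0,-0.0015,0,0],[0,-0.0015,0,0]]'
```

```text
clock: 9.55
eef_pos: [493.7, 253.3, 91.8]
eef_rot: [3.138, 0.002, 0.089]
wrist_force: [-0.3, -8.1, -0.6]
finger_gap: 13.4
clock: 9.8
eef_pos: [493.9, 252.9, 91.9]
eef_rot: [3.136, 0.002, 0.088]
wrist_force: [0.5, -6.7, 0.1]
finger_gap: 13.8
```

```bash
python3 -m handwheel '[[0,-0.003,0,0],[0,-0.004,0,0],[0,-0.004,0,0]]'; python3 -m handwheel '[[0,-0.002,0,0]]'
```

```text
clock: 10.18
eef_pos: [493.9, 254.8, 92.0]
eef_rot: [3.133, 0.002, 0.088]
wrist_force: [-1.1, -8.8, 0.9]
finger_gap: 13.4
clock: 10.3
eef_pos: [494.0, 254.7, 92.1]
eef_rot: [3.131, 0.003, 0.087]
wrist_force: [-0.8, -7.4, 1.4]
finger_gap: 13.6
```

```bash
python3 -m handwheel '[[0,0.030,0,0],[0,0.056,0,0],[0,0.060,0,0],[0,0.062,0,0],[0,0.062,0,0]]'; python3 -m handwheel '[[0,0.001,0,0]]'
```

```text
clock: 10.92
eef_pos: [499.4, 193.7, 93.0]
eef_rot: [3.133, 0.002, 0.087]
wrist_force: [-0.4, 9.6, -2.7]
finger_gap: 13.7
clock: 11.05
eef_pos: [499.5, 193.6, 93.3]
eef_rot: [3.135, 0.002, 0.087]
wrist_force: [-1.9, 8.9, -3.7]
finger_gap: 13.7
```

```bash
python3 -m handwheel '[[0,-0.030,0.0005,0],[0,-0.057,0.001,0],[0,-0.028,0.001,0],[0,-0.002,0.001,0]]'; python3 -m handwheel '[[0,-0.030,0,0],[0,-0.056,0,0],[0,-0.028,0,0],[0,-0.002,0,0]]';  python3 -m handwheel '[[0,-0.028,0,0]]'; python3 -c "
from h import *
crop('wrist',130,110,300,150,2.66,'w4.png')"
```

```text
clock: 11.55
eef_pos: [499.1, 195.2, 92.1]
eef_rot: [3.135, 0.002, 0.088]
wrist_force: [-0.5, 8.9, -1.5]
finger_gap: 13.6
clock: 12.05
eef_pos: [498.8, 196.8, 91.9]
eef_rot: [3.135, 0.002, 0.089]
wrist_force: [0.1, 8.4, -1.6]
finger_gap: 13.6
clock: 12.18
eef_pos: [496.9, 222.5, 91.9]
eef_rot: [3.134, 0.002, 0.085]
wrist_force: [0.5, -0.5, -3.5]
finger_gap: 13.4
```

View pics/w4.png

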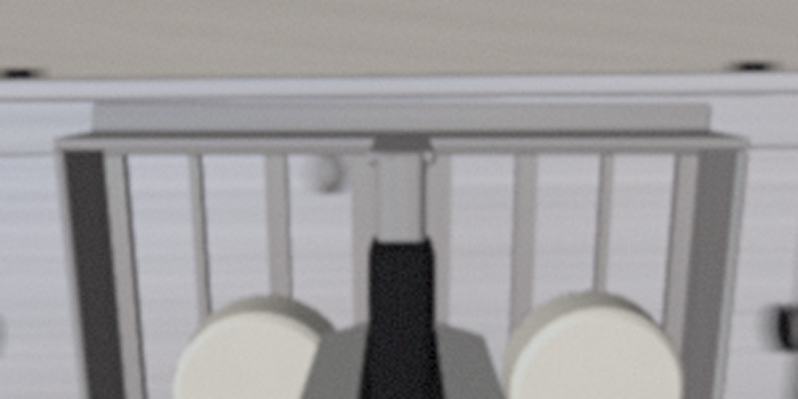

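```bash
for i in 1 2 3; do python3 -m handwheel '[[0,-0.029,0,0],[0,-0.001,0,0],[0,0.026,0,0],[0,-0.001,0,0]]'|grep -E "pos|force"; done; python3 -c "
from h import *
im=cams.camera('scene')[:,:,::-1];cv2.imwrite('pics/s5.png',cv2.resize(im[195:335,165:325],None,fx=5,fy=4.2,interpolation=2))"
```

```text
eef_pos: [496.7, 225.1, 92.0]
wrist_force: [1.0, 0.7, -4.5]
eef_pos: [497.2, 223.8, 92.1]
wrist_force: [0.8, -0.0, -4.5]
eef_pos: [497.5, 222.7, 92.1]
wrist_force: [-0.6, 0.6, -4.7]
```

View pics/s5.png

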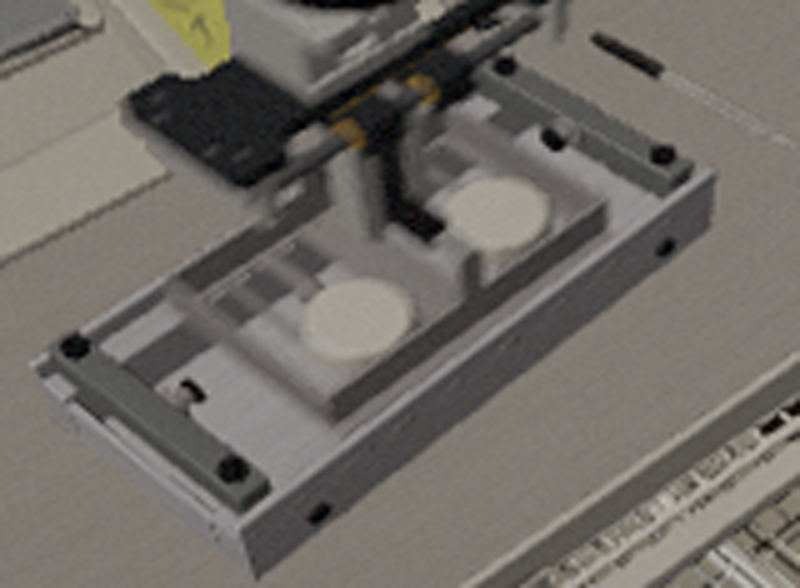

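```bash
for i in 1 2 3; do python3 -m handwheel '[[0,-0.025,0,0],[0,0.020,0,0],[0,-0.025,0,0],[0,0.020,0,0],[0,-0.001,0,0]]'|grep -E "pos|rot|force"; done; python3 -c "
from h import *
im=cams.camera('top')[:,:,::-1];cv2.imwrite('pics/t6.png',cv2.resize(im[183:253,192:312],None,fx=6,fy=6,interpolation=2))"
```

```text
eef_pos: [497.3, 225.1, 92.2]
eef_rot: [3.134, 0.002, 0.076]
wrist_force: [-0.0, 0.3, -4.0]
eef_pos: [497.4, 224.1, 92.2]
eef_rot: [3.132, 0.003, 0.074]
wrist_force: [-0.5, -2.1, -3.3]
eef_pos: [497.5, 223.0, 92.2]
eef_rot: [3.131, 0.004, 0.071]
wrist_force: [-2.3, -3.0, -1.3]
```

```bash
python3 -m handwheel '[[0,0,-0.005,0],[0,0,-0.02,-1],[0,0,-0.042,-1],[0,0,-0.064,-1],[0,0,-0.080,-1]]'; python3 -m handwheel '[[0,0,-0.004,0],[0,0,-0.004,0]]'; python3 -c "
from h import *
s=read_state();print(s['eef_pos'],s['eef_rot'],s['moment'])"
```

```text
clock: 16.32
eef_pos: [497.7, 227.0, 174.2]
eef_rot: [3.133, 0.002, 0.09]
wrist_force: [-0.2, 0.3, -4.7]
finger_gap: 13.6
clock: 16.58
eef_pos: [497.6, 227.0, 178.2]
eef_rot: [3.133, 0.002, 0.09]
wrist_force: [0.7, -0.6, -5.3]
finger_gap: 13.8
[497.64409046 226.98461565 178.18761502] [3.13300107e+00 1.53293326e-03 9.04775878e-02] [ 0.05600346 -0.05149893  0.03896107]
```

```bash
python3 -m handwheel '[[-0.003,0.010,0,0],[-0.010,0.035,0,0],[-0.020,0.070,0,0],[-0.031,0.110,0,0],[-0.043,0.155,0,0]]'; python3 -m handwheel '[[-0.012,0.045,0,0],[-0.025,0.090,0,0],[-0.037,0.131,0,0],[-0.044,0.156,0,0],[-0.048,0.170,0,0]]'; python3 -c "
from h import *
im=cams.camera('top')[:,:,::-1];cv2.imwrite('pics/t7.png',cv2.resize(im[183:253,192:312],None,fx=6,fy=6,interpolation=2))"
```

```text
clock: 17.2
eef_pos: [467.9, 67.1, 179.0]
eef_rot: [3.133, 0.003, 0.091]
wrist_force: [0.6, -0.3, -5.1]
finger_gap: 13.4
clock: 17.82
eef_pos: [434.8, -107.8, 180.2]
eef_rot: [3.133, 0.003, 0.09]
wrist_force: [-0.2, 1.8, -5.5]
finger_gap: 13.3
```

View pics/t7.png

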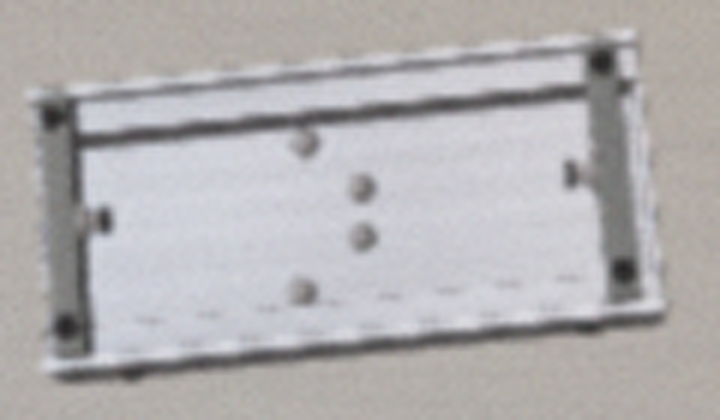

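All four beads are in the pan, at (305,143), (362,187), (362,237) and (302,292). On to the cradle.

```bash
python3 -m handwheel '[[-0.005,0.018,0.01,0.3],[-0.011,0.040,0.03,0.5],[-0.0136,0.0526,0.055,0.5],[-0.0136,0.0526,0.078,0.5],[-0.0136,0.0526,0.091,0.5]]'; python3 -m handwheel '[[0,0,0,0],[0,0,0,0]]'; python3 -c "
from h import *
import cv2
s=read_state();print(s['eef_pos'],s['eef_rot'])
a=cams.camera('wrist')[:,:,::-1];b=cams.camera('top')[205:279,335:430,::-1];cv2.imwrite('pics/w8.png',np.hstack([cv2.resize(a,(400,300)),cv2.resize(b,(400,300),interpolation=2)])) 
cv2.imwrite('pics/w8full.png',a)"
```

```text
clock: 18.5
eef_pos: [425.5, -162.2, 88.6]
eef_rot: [3.134, 0.005, 0.081]
wrist_force: [-0.0, -0.1, -4.5]
finger_gap: 13.8
clock: 18.75
eef_pos: [425.9, -162.1, 89.3]
eef_rot: [3.133, 0.004, 0.082]
wrist_force: [0.5, -0.5, -4.9]
finger_gap: 13.8
[ 425.8872183  -162.050554     89.26752381] [3.1331505  0.00375079 0.08195763]
```

View pics/w8full.png

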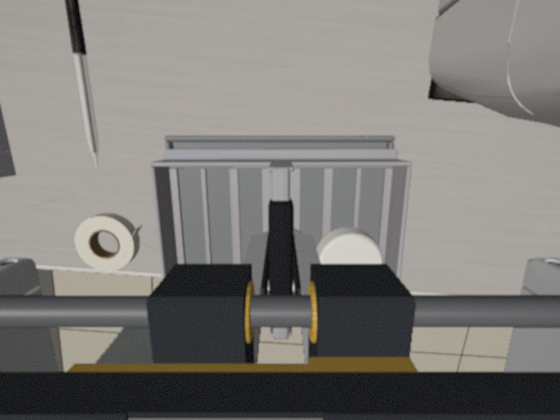

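Wrist view: the cradle's back edge runs (166,138)–(394,138), the sieve base's back edge (164,150)–(397,150). One cap is visible at (350,250), the other hidden by the gripper.

Run:
```python
from h import *
W=lambda x,y,z:ray("wrist",x,y,z)
s=read_state();p=s["eef_pos"];y=s["eef_rot"][2]
X=np.array([np.cos(y),np.sin(y)]);Y=np.array([-X[1],X[0]])
for n,q in dict(cl=(166,136,14),cr=(394,136,14),sl=(164,150,42),sr=(397,150,42)).items():
    d=(W(*q)-p)[:2];print(n,"x",(d@X).round(1),"y",(d@Y).round(1))
```

```text
cl x 67.8 y 92.6
cr x 67.9 y -91.5
sl x 58.1 y 84.7
sr x 58.1 y -83.9
```

```bash
python3 -m handwheel '[[0,0,0.007,0],[0,0,0.014,0],[0,0,0.020,0],[0,0,0.025,0],[0,0,0.027,0]]'; python3 -m handwheel '[[0,0,0.001,0],[0,0,0.002,0]]';python3 -m handwheel '[[0,0,0.001,0],[0,0,0.0015,0]]'
```

```text
clock: 19.48
eef_pos: [425.8, -162.4, 62.0]
eef_rot: [3.133, 0.004, 0.082]
wrist_force: [-0.5, -0.9, -4.4]
finger_gap: 13.6
clock: 19.73
eef_pos: [425.8, -162.5, 60.0]
eef_rot: [3.133, 0.004, 0.082]
wrist_force: [0.7, 0.4, -5.0]
finger_gap: 13.3
clock: 19.98
eef_pos: [425.8, -162.5, 58.5]
eef_rot: [3.133, 0.004, 0.082]
wrist_force: [1.4, 0.5, -4.9]
finger_gap: 13.4
```

```bash
python3 -m handwheel '[[0,0,0.0005,0],[0,0,0.001,0]]'; python3 -m handwheel '[[0,0,0.0005,0],[0,0,0.001,0]]';python3 -m handwheel '[[0,0,0.0005,0],[0,0,0.0005,0]]'
```

```text
clock: 20.23
eef_pos: [425.8, -162.5, 57.5]
eef_rot: [3.133, 0.003, 0.082]
wrist_force: [0.6, -0.2, -4.3]
finger_gap: 13.5
clock: 20.48
eef_pos: [425.9, -162.7, 56.7]
eef_rot: [3.133, 0.003, 0.082]
wrist_force: [-1.6, -1.2, -0.7]
finger_gap: 13.5
clock: 20.72
eef_pos: [426.1, -162.8, 56.4]
eef_rot: [3.132, 0.003, 0.082]
wrist_force: [-1.7, -1.8, 0.3]
finger_gap: 13.6
```

Weight has transferred and the height matches the cradle floor. Releasing.

```bash
python3 -m handwheel '[[0,0,0,0],[0,0,0,0],[0,0,0,0],[0,0,0,0],[0,0,0,0]]' 0.4; python3 -m handwheel '[[0,0,-0.01,0],[0,0,-0.03,0],[0,0,-0.07,0],[0,0,-0.11,0],[0,0,-0.15,0]]'; python3 -m handwheel '[[-0.02,-0.04,-0.01,0],[-0.04,-0.09,-0.02,0],[-0.05,-0.14,-0.02,0],[-0.05,-0.19,-0.02,0],[-0.05,-0.23,-0.02,0]]'; python3 -c "
from h import *
im=cams.camera('top')[:,:,::-1];cv2.imwrite('pics/t9.png',cv2.resize(im[183:283,192:442],None,fx=3.2,fy=3.2,interpolation=2))"
```

```text
clock: 21.35
eef_pos: [426.1, -162.8, 56.4]
eef_rot: [3.132, 0.003, 0.082]
wrist_force: [0.6, -0.9, -1.1]
finger_gap: 55.9
clock: 21.98
eef_pos: [426.2, -161.3, 208.5]
eef_rot: [3.132, 0.002, 0.082]
wrist_force: [-1.4, -0.3, -0.1]
finger_gap: 56.1
clock: 22.6
eef_pos: [357.1, 65.7, 227.3]
eef_rot: [3.132, 0.001, 0.082]
wrist_force: [0.5, -0.6, 1.0]
finger_gap: 56.3
```

View pics/t9.png

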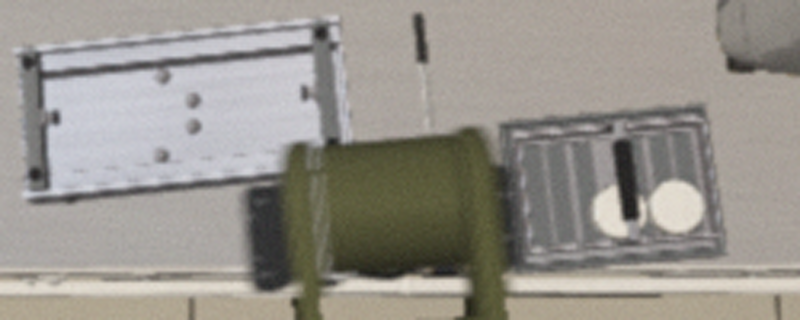

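```bash
python3 -m handwheel '[[0,0,0,0],[0,0,0,0]]'; python3 -c "
from cell import manip
print(manip.sign_off())"
```

```text
clock: 22.9
eef_pos: [356.8, 68.0, 227.6]
eef_rot: [3.133, 0.0, 0.083]
wrist_force: [0.3, 0.7, 0.1]
finger_gap: 56.4
the job is handed in; nothing more can be done
None
```

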